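# Start the engine and hold a fast idle

### The arm

A 6-joint arm with a two-finger parallel gripper is mounted at the origin on the work surface. World frame = base frame: x ahead of the robot, y to its left, z up, the work surface at z = 0. Lengths are in m, angles in rad, forces in N, time in s.
With the tool pointing down it reaches from about 0.35 to 1 m from the base axis. Payload 7.1 kg.
Tool frame: the origin (TCP) lies on the centre line of the jaws, within the pads' length; the fingertips stand ctrl.tips_ahead ahead of it and the grasp point (between the pads) lies 8 mm behind it (ctrl.tips_ahead is the distance from the TCP to the fingertips, in m); z points along the fingers, x is the direction in which the jaws open and shut, and the axes are right-handed (so a half turn about z gives the same grasp; the last joint's range is limited). The gripper opens to 85 mm and grips with 20 to 120 N. Pads are 22 mm wide; open, the fingers measure 114 mm over their backs; the gripper's body (76 mm by 85 mm) begins 54 mm behind the grasp point. The pads swing forward as they close: fully open they stand 13 mm farther back than shut.
Start: joints at [-0.019, 0.423, 1.63, -0, 1.089, -0.019], TCP at [0.625, 0, 0.242] pointing down, gripper open.
Joint ranges: [-3, 3], [-0.9, 2.11], [0.09, 2.58], [-1.31, 4.45], [0.11, 2.69], [-2.54, 2.54]. Speed limits (rad/s): [2.39, 2.39, 3.01, 3.14, 3.14, 3.14].

### API

Orientations are given as a rotation vector (axis times angle).
In Python, from station import ctrl gives the robot as it stands. The module is installed in compiled form; this text tells all that it offers.
- The arm moves only by the tool drive_tool, never from a script. Its argument "commands" is a list of rows, each a list of 2 entries, a list of its own where there are three numbers: the shift along the tool's x, y, z in m, then the turn about the tool's z in degrees. A call has 1 to 12 rows; each row is the pose to reach, as a shift and turn from the pose commanded when the call began, along the tool's axes at that moment; what a row does not reach only later rows make up. A row lasts 1/8 s, in which the tool goes at most 62.5 mm and 10.7 degrees, less where a joint would pass 70% of its speed; a pose out of reach is approached as far as the arm can. A call with a gripper value outside its range is refused whole. "hand" is the finger opening in m, from 0 to 0.0854, set as the call begins (left out, the last holds). The fingers move at their own pace and stop on an object; "newtons" is the grip in N (left out, the last holds). Time passes only in rows, so rows that repeat a pose let the fingers close. It gives the time, the measured TCP pose, the force and the opening at its end, in the units of the state.
- ctrl.get_state(): the state, without advancing time (a new reading comes with each control period).
- ctrl.get_image(name): name is "scene" or "side" or "wrist"; returns a dict with "pixels" (400x640x3 uint8, red, green, blue), "mtx" (3x3 intrinsics, pixels), "k1" (the pictures are not rectified: a ray, as slopes to the right and down, at radius r is drawn at 1 + k1 r^2 times it, then the intrinsics apply), "R" (3x3) and "t" (3): a world point X has camera coordinates R X + t. Camera axes: x right, y down, z forward; pixel columns grow to the right and rows downward; lengths in m; the calibration is good to about 2 mm. A picture is of the moment at which its call begins. There is no depth.
- ctrl.finish_job(): hands the job in, once; it reports no verdict.
Trained networks look in the newest picture that a camera, given by its name, has taken for a name from the list of things; names that differ only in an ending like _2 or _b are one class to them, and where a whole thing is asked for, a point or a joint stands for the part that bears it (a point fixed in the world has none). Each returns a list of dicts, best first, with "conf" (0 to 1); they miss things now and then, are a little off and sometimes report something else, mostly with a low value. They report only what shows in the picture. A call takes as long as a camera call. They do not tell look-alikes from the thing itself.
- ctrl.trace(thing, camera): "region" (400x640 bool, what is visible of it) and "xy" ([column, row] in pixels, amid what is visible of it).
The state is a dict: "clock": time; "joints": joint angles; "dq": joint speeds; "tau": joint torques, N m; "tool_pos": TCP position; "tool_rot": TCP orientation; "ft_force": force on the tool from outside, world axes, zero at the start; "torque": the same for the moment, N m; "finger_gap": opening from 0.0 (shut) to 1.0 (fully open).
Only numpy, scipy, OpenCV 4.12 (cv2) and the standard library are available. Lean on these libraries where they do the work, as an engineer would, in place of code of your own. Each camera call takes 0.05 s, during which the arm holds its last target. There are 200 camera calls.

### The job

Start the engine on the test stand: with the throttle lever still at rest, turn the ignition key clockwise all the way to its stop, hold it there for half a second, then let go so that it springs back. Then press the round pad of the throttle lever down with the fingers until the lever is level, its pad at the same height as the top of the steel gauge post beside it, never pushing it on near its bottom stop, and finish while still holding it there: do not let go at the end. Leave the round dimmer knob on the other box and the things lying about undisturbed.

Things in the scene. Friction and masses are not known exactly. Their poses are not given: they have to be found in the camera images.
- ignition_box: fixed grey box, 90 x 90 mm and 60 mm tall, with the flat ignition key standing on top of it; the dimmer box is the same but carries a round knob, and the two may have changed sides. Origin: centre of the underside, on the key's turning axis; z up. At rest the key's flat bow lies along the box's x axis, with its flat faces towards +y and -y of the box
- key_grip (a point): the point to grip on the key: on the vertical turning axis, 96 mm above the table. The bow is a black plate 34 mm long, 10 mm thick (pinch its flat faces), from 74 to 110 mm above the table, on a thin stem above a 38 mm collar whose top is 66 mm above the table
- key (a joint): turn of the key in rad: 0 at rest, growing clockwise seen from above, 1.1 at the stop. A spring drives it back to 0 (0.04 N m at rest, 0.15 N m at the stop)
- dimmer_box: fixed grey box of the same size carrying a round black knob, 34 mm diameter, top 94 mm above the table: not to be touched. Origin: centre of the underside
- dimmer_rim (a point): a point on the rim of the round dimmer knob; it moves when the knob is turned
- throttle_stand: fixed steel base plate 220 x 120 x 12 mm with two grey cheeks (to 120 mm height) that carry the throttle lever's pivot. Origin: centre of the plate's underside; z up, -x the end under the lever's pad. The pivot axis is parallel to y, at x = +70 mm, 105 mm above the table. The gauge post stands at x = -60 mm, y = +48 mm
- lever_pad (a point): centre of the top face of the lever's round rubber pad (48 mm diameter, 10 mm thick), 130 mm from the pivot towards -x of the stand. Press it down from above. At rest it is about 160 mm above the table, when the lever is level 110 mm (and then at x = -60 mm, y = 0 of the stand), at the bottom stop about 79 mm. The face slopes when the lever is not level
- gauge_top (a point): centre of the top of the fixed steel gauge post, 12 mm diameter, its top 110 mm above the table: the height of the pad's top when the lever is level
- throttle_lever (a joint): turn of the lever in rad: 0 at rest (pad end 0.4 rad up), growing as the pad is pressed down, 0.40 level, 0.64 at the bottom stop. A spring lifts it: about 3 N downward at the pad starts it, about 7 N holds it level, about 9 N reaches the bottom stop
- spray_can: bystander: spray can, 58 mm diameter, 150 mm tall; loose. Origin: on its underside
- mug: bystander: white mug, 76 mm diameter, 90 mm tall; loose. Origin: on its underside
- screwdriver: bystander: screwdriver lying flat; loose. Origin: on its underside
- wrench: bystander: wrench lying flat; loose. Origin: on its underside
- bearing: bystander: steel wheel bearing ring, 80 mm diameter, 22 mm tall, lying flat; loose. Origin: on its underside
- part_carton: bystander: cardboard carton 90 x 70 x 60 mm; loose. Origin: on its underside
- socket: bystander: steel wrench socket, 26 mm diameter, 36 mm tall; loose. Origin: on its underside
Not all that is in view belongs to the job. What is shaped like the ignition_box but turquoise or yellow is not meant.

How it is judged:
On the way, in this order (a step that is already met when the one before it is completed fails the run):
1. the key is turned to its stop and held there, the throttle lever at rest (value of joint key above 1 rad and value of joint throttle_lever below 0.06 rad), for 0.3 s.
2. the key is let go and has sprung back (value of joint key below 0.12 rad and contact force between the fingers and key below 0.1 N and value of joint throttle_lever below 0.06 rad), for 0.1 s.
3. the fingers hold the throttle lever level (value of joint throttle_lever between 0.34 and 0.46 rad and contact force between the fingers and throttle_lever above 1.5 N and value of joint key below 0.12 rad), for 0.5 s.
At the end, for the whole second after the job is handed in: The fingers press the throttle lever (more than 1.5 N) and hold it still and level: joint within 0.06 rad of 0.40, that is the pad within about 8 mm of the gauge post's height; the key is back at rest (below 0.12 rad) and free (all of step 3 and velocity of joint throttle_lever between -0.1 and 0.1 rad/s and contact force between the fingers and key below 0.1 N); the arm keeps its last pose, push and grip.
It fails at once if the throttle lever is pushed near its bottom stop (beyond 0.56 rad) (value of joint throttle_lever above 0.56 rad).
It fails at once if the dimmer knob is turned (its rim by more than 6 mm) (distance of dimmer_rim from where it was at the start of the episode above 0.006 m).
It fails at once if a bystander is shoved by more than 25 mm (distance of any of spray_can, mug, screwdriver, wrench, bearing, part_carton, socket from where it was at the start of the episode above 0.025 m).
It also fails if it takes over 48 s, if anything falls off the work surface, if the arm or the gripper's body presses on something with over 40 N, if the wrist force passes 120 N, or if a joint passes its speed limit or range.

## Working session

There is one attempt and no reset: what is moved stays moved. The work goes in short steps, Python scripts to look and compute and a tool call to move; the robot and the scene stay as the last step left them, time stands still between calls to the robot, and variables do not carry over. Pictures are saved under pics/ and viewed, about 8 in all and at most 12, crops included, and the job is handed in when it is done.

Besides the shell and the picture viewer there is one more tool, called after "Call:" by a JSON object that holds its "fn" and its "kwargs". drive_tool: Moves the arm, as the interface text tells. Its arguments: {"type":"object","properties":{"commands":{"type":"array","items":{"type":"array"}},"hand":{"type":"number"},"newtons":{"type":"number"}},"required":["commands"]}

```bash
mkdir -p pics; cat > h.py <<'E'
import numpy as np, cv2
from station import ctrl
def save(im,name,crop=None,scale=1):
    p=im["pixels"][...,::-1]
    if crop: a,b,c,d=crop; p=p[b:d,a:c]
    cv2.imwrite("pics/"+name,cv2.resize(np.ascontiguousarray(p),None,fx=scale,fy=scale,interpolation=cv2.INTER_CUBIC))
def ray(im,xy):
    K=np.array(im["mtx"]);R=np.array(im["R"]);t=np.array(im["t"])
    d=cv2.undistortPoints(np.array([[xy]],float),K,np.array([im["k1"],0,0,0,0.]))[0,0] 
    return -R.T@t, R.T@np.array([d[0],d[1],1])
def atz(im,xy,z):
    o,d=ray(im,xy); return o+d*(z-o[2])/d[2]
def proj(im,X):
    K=np.array(im["mtx"]);R=np.array(im["R"]);t=np.array(im["t"])
    return cv2.projectPoints(np.array(X,float).reshape(-1,1,3),cv2.Rodrigues(R)[0],t,K,np.array([im["k1"],0,0,0,0.]))[0][:,0]
def tri(rays):
    A=0;b=0
    for o,d in rays:
        d=d/np.linalg.norm(d);P=np.eye(3)-np.outer(d,d);A=A+P;b=b+P@o
    return np.linalg.solve(A,b)
E
python3 - <<'E'
from h import *
s=ctrl.get_state();print(s,ctrl.tips_ahead)
for n in("scene","side"):
    im=ctrl.get_image(n);save(im,n+"0.png",scale=1.25)
    R=np.array(im["R"]);print(n,-R.T@im["t"],R[2],im["k1"])
    for th in("ignition_box","key","dimmer_box","throttle_stand","throttle_lever","lever_pad","gauge_top","key_grip","spray_can","mug","part_carton","socket","screwdriver","wrench","bearing"):
        for r in ctrl.trace(th,n)[:3]: print(n,th,round(r["conf"],2),np.round(r["xy"]),r["region"].sum(), np.round(atz(im,r["xy"],{"key":.09,"key_grip":.09,"lever_pad":.16,"ignition_box":.05,"dimmer_box":.05}.get(th,0.03)),3))
E
```

```text
{'clock': 0.0, 'joints': array([-1.90058055e-02,  4.23844321e-01,  1.63067323e+00, -8.56471096e-06,
        1.08859775e+00, -1.90129999e-02]), 'dq': array([ 0.00179753, -0.00029914,  0.00147876,  0.00033586,  0.0014738 ,
        0.00047725]), 'tau': array([ 6.87376578e-04, -5.57382560e+01, -2.81743366e+01,  7.52266601e-05,
        7.21184188e-03,  1.02962622e-05]), 'tool_pos': array([6.24480764e-01, 2.97593779e-05, 2.41550090e-01]), 'tool_rot': array([-3.14157038e+00, -1.75485839e-05,  2.39155204e-03]), 'ft_force': array([ 0.05060939, -0.75648897, -0.12407565]), 'torque': array([0.0322943 , 0.02213576, 0.04552075]), 'finger_gap': 0.9952137503187443} 0.011
scene [ 1.29085108 -0.61298191  1.51163103] [-0.44750114  0.35803042 -0.81948578] -0.10447495585191342
scene ignition_box 0.73 [393. 110.] 640 [0.323 0.507 0.05 ]
scene ignition_box 0.62 [376. 166.] 660 [0.493 0.255 0.05 ]
scene ignition_box 0.57 [372. 142.] 115 [0.393 0.328 0.05 ]
scene key 0.57 [376. 155.] 15 [0.473 0.267 0.09 ]
scene key 0.36 [395.  98.] 47 [0.304 0.532 0.09 ]
scene dimmer_box 0.71 [272. 258.] 940 [ 0.553 -0.267 
[... 1639 characters left out ...]
2. 268.] 70 [0.506 0.238 0.03 ]
side gauge_top 0.58 [283. 215.] 2183 [0.614 0.045 0.03 ]
side key_grip 0.68 [294. 315.] 90 [0.331 0.356 0.09 ]
side key_grip 0.63 [273. 265.] 92 [0.478 0.261 0.09 ]
side key_grip 0.42 [264. 373.] 112 [0.296 0.519 0.09 ]
side spray_can 0.68 [219. 239.] 765 [0.718 0.249 0.03 ]
side mug 0.84 [313. 150.] 536 [ 0.737 -0.303  0.03 ]
side part_carton 0.65 [215. 327.] 1100 [0.508 0.483 0.03 ]
side part_carton 0.39 [272. 266.] 75 [0.51  0.232 0.03 ]
side socket 0.54 [371. 214.] 79 [ 0.371 -0.131  0.03 ]
side screwdriver 0.5 [340. 252.] 260 [0.37  0.066 0.03 ]
side wrench 0.54 [368. 144.] 167 [ 0.576 -0.462  0.03 ]
side bearing 0.65 [399. 162.] 99 [ 0.42  -0.429  0.03 ]
```

View pics/scene0.png

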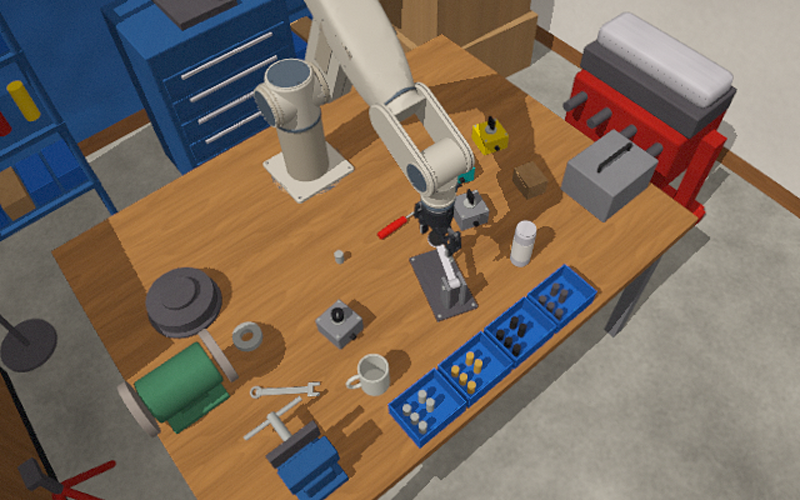

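View pics/side0.png

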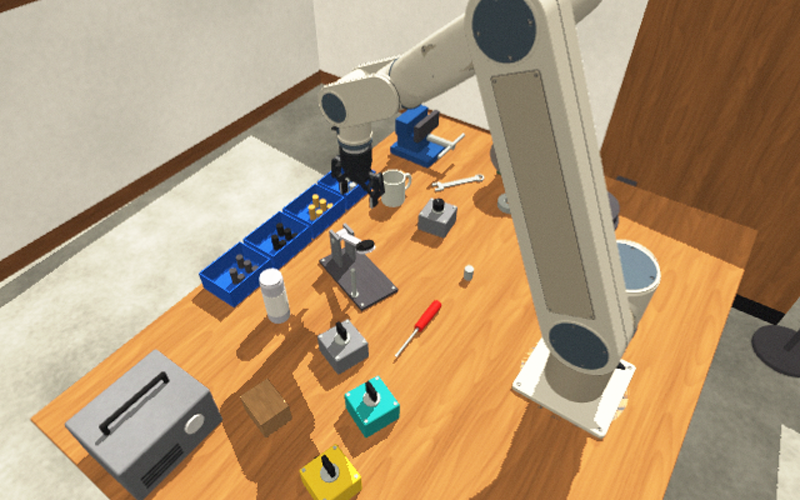

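The candidates in the side picture (640-wide pixels) are:
- Grey box with flat key at (274,276), world ≈ (0.478,0.262)
- Turquoise box at (297,325)
- Yellow box at (266,378)
- Grey box with round knob at (348,175), which is the dimmer

I choose the grey flat-key box and move over it for a close crop.

Call:
{"fn": "drive_tool", "kwargs": {"commands": [[[-0.03,-0.05,-0.01],0],[[-0.06,-0.1,-0.02],0],[[-0.09,-0.15,-0.03],0],[[-0.12,-0.2,-0.03],0],[[-0.147,-0.25,-0.03],0],[[-0.147,-0.262,-0.03],0],[[-0.147,-0.262,-0.03],0]]}}

```text
clock: 2.48
tool_pos: [0.4782, 0.2626, 0.2724]
tool_rot: [3.142, 0.003, 0.001]
ft_force: [0.5, -1.2, 0.6]
finger_gap: 1.002
```

```bash
python3 - <<'E'
from h import *
s=ctrl.get_state();print(s["clock"],s["tool_pos"],s["tool_rot"],s["joints"])
ims={n:ctrl.get_image(n) for n in("wrist","side","scene")}
w=ims["wrist"];R=np.array(w["R"]);print(-R.T@w["t"],R)
for n,im in ims.items():
    for th in("key","key_grip","ignition_box","lever_pad","gauge_top","throttle_stand","throttle_lever"):
        for r in ctrl.trace(th,n)[:3]: print(n,th,round(r["conf"],2),np.round(r["xy"],1),r["region"].sum(), np.round(atz(im,r["xy"],{"lever_pad":.155,"ignition_box":.05,"gauge_top":.11}.get(th,0.1)),3))
a=ims["wrist"]["pixels"]
b=cv2.resize(ims["side"]["pixels"][150:320,200:400],(530,450))
cv2.imwrite("pics/w1.png",a[...,::-1]);cv2.imwrite("pics/s1.png",b[...,::-1])
E
```

```text
2.475 [0.47816345 0.26262464 0.27242996] [3.14154422e+00 2.79392387e-03 8.87262571e-04] [ 4.80602315e-01  2.71172003e-01  1.77920403e+00 -3.40996455e-04
  1.09073727e+00  4.78981031e-01]
[0.4783581  0.3459572  0.40432745] [[ 0.99999749  0.00193035  0.0011338 ]
 [ 0.00146072 -0.94640809  0.32296997]
 [ 0.00169649 -0.3229675  -0.94640853]]
wrist key 0.92 [319.5 181.6] 611 [0.48  0.261 0.1  ]
wrist key 0.43 [385.3 297.6] 6424 [0.56  0.117 0.1  ]
wrist key_grip 0.98 [324.9 180. ] 588 [0.486 0.263 0.1  ]
wrist key_grip 0.87 [169.   93.3] 755 [0.337 0.348 0.1  ]
wrist ignition_box 0.97 [321.8 168.9] 5869 [0.483 0.263 0.05 ]
wrist ignition_box 0.9 [189.8  96.1] 8300 [0.336 0.345 0.05 ]
wrist lever_pad 0.55 [395.  365.9] 275 [0.562 0.071 0.155]
wrist gauge_top 0.7 [394.9 364.5] 275 [0.576 0.024 0.11 ]
wrist throttle_stand 0.76 [378.9 297.4] 6248 [0.552 0.117 0.1  ]
wrist throttle_lever 0.71 [397.3 365.3] 246 [0.583 0.012 0.1  ]
side key 0.5 [297.5 312.1] 109 [0.325 0.347 0.1  ]
side key_grip 0.41 [265.9 370.3] 133 [0.294 0.515 0.1  ]
side ignition_box 0.91 [295.1 322.2] 1405 [0.331 0.352 0.0
[... 445 characters left out ...]
[0.51  0.227 0.1  ]
scene key_grip 0.59 [364.7 124.4] 43 [0.341 0.333 0.1  ]
scene key_grip 0.27 [266.4 254.9] 113 [ 0.557 -0.286  0.1  ]
scene key_grip 0.18 [352.8 223.2] 2069 [0.646 0.003 0.1  ]
scene ignition_box 0.97 [373.7 165.8] 732 [0.484 0.25  0.05 ]
scene ignition_box 0.95 [364.2 133. ] 707 [0.34  0.334 0.05 ]
scene ignition_box 0.78 [398.9 111.1] 193 [0.343 0.521 0.05 ]
scene lever_pad 0.64 [353.3 198.8] 366 [0.601 0.043 0.155]
scene gauge_top 0.87 [352.3 226.9] 2053 [ 0.66  -0.012  0.11 ]
scene throttle_stand 0.69 [354.2 224.8] 2139 [0.653 0.002 0.1  ]
scene throttle_lever 0.86 [354.7 202.2] 428 [0.586 0.063 0.1  ]
scene throttle_lever 0.27 [228.6 312.9] 360 [ 0.643 -0.489  0.1  ]
```

View pics/w1.png

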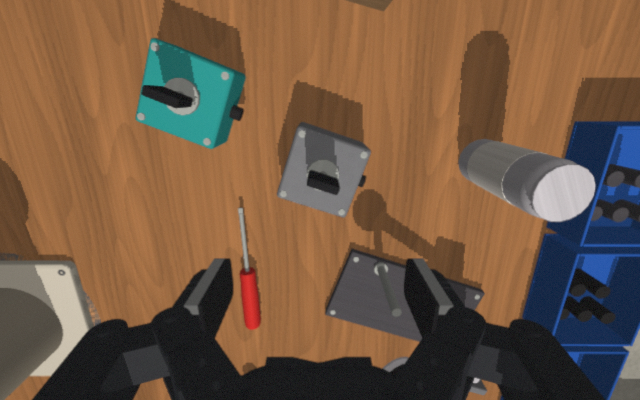

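```bash
python3 - <<'E'
from h import *
im=ctrl.get_image("wrist")
g=cv2.cvtColor(im["pixels"],cv2.COLOR_RGB2GRAY)
C=np.array([atz(im,p,.06)[:2] for p in((300,124),(370,150),(343,216),(278,195))])
print(C.mean(0),[np.linalg.norm(C[i]-C[(i+1)%4]) for i in range(4)],[np.degrees(np.arctan2(*(C[(i+1)%4]-C[i])[::-1])) for i in range(4)])
for th in("key","key_grip"):
  m=ctrl.trace(th,"wrist")[0]["region"]; ys,xs=np.nonzero(m); dark=m&(g<70)
  ys,xs=np.nonzero(dark);print(th,xs.min(),xs.max(),ys.min(),ys.max(),len(xs),cv2.minAreaRect(np.c_[xs,ys].astype(np.float32)))
for p in((308,178),(340,186)): print(atz(im,p,.11))
print("plate",[atz(im,p,.012)[:2].round(4) for p in((349,249),(484,293),(327,315))])
print("post base",atz(im,(381,269),.012),"top",atz(im,(395,311),.11))
save(im,"w2.png",(260,100,500,330),2.6)
E
```

```text
[0.48390098 0.26023177] [np.float64(0.0845084678030694), np.float64(0.08615953366303675), np.float64(0.08330597551824305), np.float64(0.08760561347262508)] [np.float64(-20.007946815230362), np.float64(-109.42657160114403), np.float64(160.97259795131163), np.float64(71.35838329940266)]
key 307 339 170 193 508 ((323.7500305175781, 181.25), (33.83637237548828, 16.443843841552734), 18.434947967529297)
key_grip 308 339 170 193 504 ((323.7500305175781, 181.25), (33.83637237548828, 16.443843841552734), 18.434947967529297)
[0.4682994  0.26712134 0.11      ]
[0.50071651 0.25873571 0.11      ]
plate [array([0.5235, 0.1343]), array([0.7331, 0.0588]), array([0.4926, 0.0175])]
post base [0.57235545 0.10091454 0.012     ] top [0.56916581 0.10522573 0.11      ]
```

View pics/w2.png

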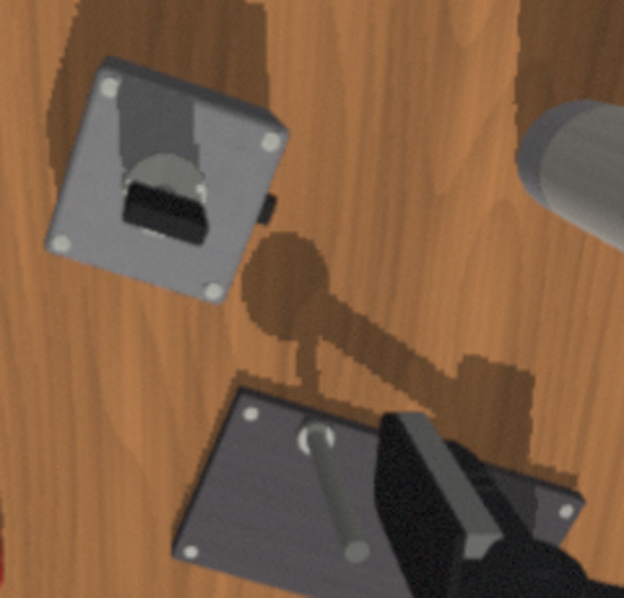

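The crop shows the grey box with the flat black bow at (324,183), as described. Box yaw is about -19.5° with the centre at about (0.484,0.260). The stand's plate has the same yaw, and the post top comes out where the geometry puts it, within 3 mm. Next I turn the jaws to pinch the flat faces.

Call:
{"fn": "drive_tool", "kwargs": {"commands": [[[0.006,0.002,0.0],-10],[[0.006,0.002,0.01],-20],[[0.006,0.002,0.02],-30],[[0.006,0.002,0.03],-40],[[0.006,0.002,0.04],-50],[[0.006,0.002,0.05],-60],[[0.006,0.002,0.06],-70],[[0.006,0.002,0.08],-70.5],[[0.006,0.002,0.09],-70.5],[[0.006,0.002,0.09],-70.5]]}}

```text
clock: 5.08
tool_pos: [0.4836, 0.2599, 0.1817]
tool_rot: [-2.566, -1.813, 0.002]
ft_force: [0.6, 0.3, 0.3]
finger_gap: 1.001
```

```bash
python3 - <<'E'
from h import *
s=ctrl.get_state();print(s["clock"],s["tool_pos"],s["tool_rot"],s["joints"])
im=ctrl.get_image("wrist");
from scipy.spatial.transform import Rotation as Ro
T=Ro.from_rotvec(s["tool_rot"]).as_matrix();print(T)
p=np.array(s["tool_pos"])
px=proj(im,[[*p[:2],.11],*( [*(p[:2]+T[:2,0]*k),.11] for k in(.005,-.005)),*( [*(p[:2]+T[:2,1]*k),.11] for k in(.017,-.017))])
print(px)
for r in ctrl.trace("key","wrist")[:2]: print(r["conf"],r["xy"],r["region"].sum())
v=im["pixels"].copy()
for q in px: cv2.circle(v,tuple(int(round(a)) for a in q),1,(255,0,0),-1)
im["pixels"]=v
save(im,"w3.png",(200,60,460,260),3)
E
```

```text
5.075 [0.48361151 0.25985225 0.18173641] [-2.56561189e+00 -1.81271657e+00  2.32288111e-03] [ 4.71379857e-01  3.93790826e-01  1.84340546e+00 -1.02942414e-05
  9.05889492e-01 -7.58822049e-01]
[[ 3.34040712e-01  9.42557713e-01 -1.32660794e-03]
 [ 9.42558018e-01 -3.34041784e-01 -6.85269028e-04]
 [-1.08904809e-03 -1.02149720e-03 -9.99998885e-01]]
[[317.99924381 216.2094881 ]
 [324.86755283 216.20906415]
 [311.13077202 216.21001275]
 [318.00034388 237.34480409]
 [317.99807756 193.9919136 ]]
0.59 [318.1, 207.6] 731
```

View pics/w3.png

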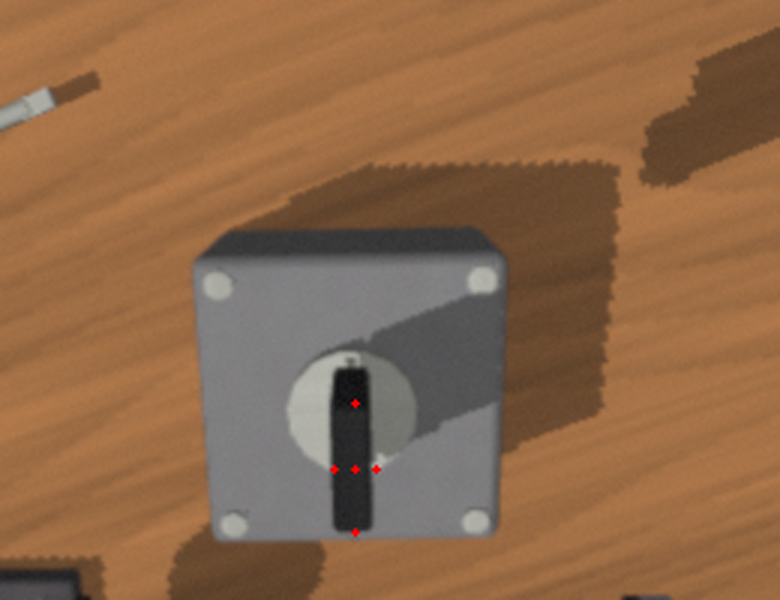

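Bow is well aligned (about 1 mm left, same yaw). I descend and close.

Call:
{"fn": "drive_tool", "kwargs": {"commands": [[[-0.001,0,0.03],0],[[-0.001,0,0.06],0],[[-0.001,0,0.085],0],[[-0.001,0,0.094],0],[[-0.001,0,0.094],0]]}}

```text
clock: 5.8
tool_pos: [0.4839, 0.2592, 0.0885]
tool_rot: [-2.566, -1.813, 0.0]
ft_force: [-0.0, -0.1, 0.7]
finger_gap: 0.999
```

Call:
{"fn": "drive_tool", "kwargs": {"commands": [[[0,0,0],0],[[0,0,0],0],[[0,0,0],0],[[0,0,0],0],[[0,0,0],0],[[0,0,0],0]], "hand": 0.0, "newtons": 40}}

```text
clock: 6.55
tool_pos: [0.4835, 0.2587, 0.0887]
tool_rot: [2.565, 1.813, -0.001]
ft_force: [-0.6, -3.7, 5.0]
finger_gap: 0.109
```

Call:
{"fn": "drive_tool", "kwargs": {"commands": [[[0,0,0],9],[[0,0,0],18],[[0,0,0],27],[[0,0,0],36],[[0,0,0],45],[[0,0,0],54],[[0,0,0],61],[[0,0,0],64],[[0,0,0],65],[[0,0,0],65],[[0,0,0],65],[[0,0,0],65]]}}

```text
clock: 8.05
tool_pos: [0.4833, 0.2585, 0.0887]
tool_rot: [3.136, 0.155, -0.001]
ft_force: [-2.1, -4.2, 7.1]
finger_gap: 0.114
```

```bash
python3 - <<'E'
from h import *
s=ctrl.get_state();print({k:np.round(v,3) for k,v in s.items()})
im=ctrl.get_image("wrist");save(im,"w4.png",(160,130,480,400),2.4)
E
```

```text
{'clock': np.float64(8.05), 'joints': array([ 0.47 ,  0.539,  1.888, -0.002,  0.716,  0.373]), 'dq': array([-0.001,  0.002, -0.001,  0.001,  0.001,  0.002]), 'tau': array([  0.244, -49.887, -19.369,   1.144,  -1.022,   0.956]), 'tool_pos': array([0.483, 0.259, 0.089]), 'tool_rot': array([ 3.136e+00,  1.550e-01, -1.000e-03]), 'ft_force': array([-2.068, -4.227,  7.058]), 'torque': array([-0.503,  0.334,  0.97 ]), 'finger_gap': np.float64(0.114)}
```

View pics/w4.png

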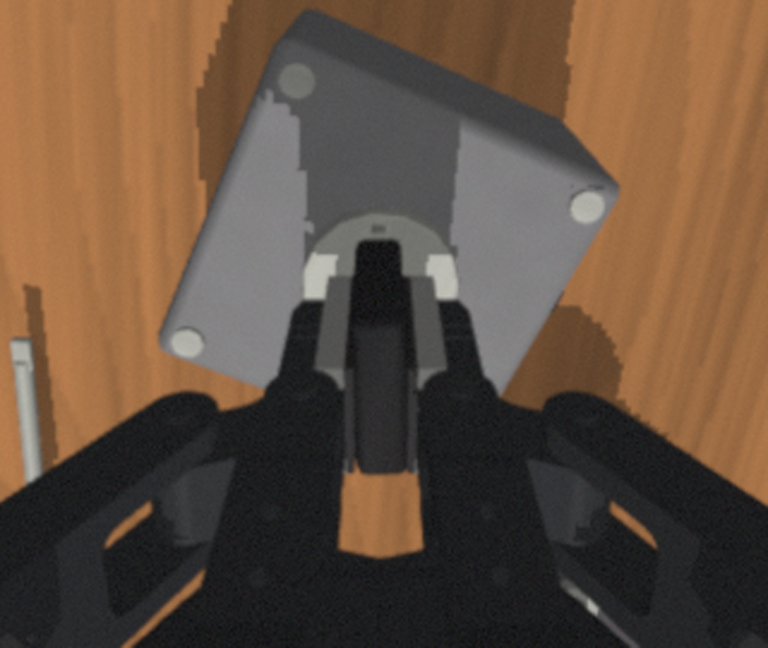

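The bow is pinched between the pads at about (318,270) and turned with them. The wrist moment of 0.97 N m is well above the spring's 0.15, so the key is on its stop. I hold a little longer, then release.

Call:
{"fn": "drive_tool", "kwargs": {"commands": [[[0,0,0],0],[[0,0,0],0],[[0,0,0],0]]}}

```text
clock: 8.48
tool_pos: [0.4833, 0.2585, 0.0887]
tool_rot: [3.136, 0.155, -0.001]
ft_force: [-2.8, -3.8, 7.4]
finger_gap: 0.107
```

Call:
{"fn": "drive_tool", "kwargs": {"commands": [[[0,0,0],0],[[0,0,0],0],[[0,0,0],0],[[0,0,0],0],[[0,0,0],0],[[0,0,0],0],[[0,0,0],0],[[0,0,0],0]], "hand": 0.0854}}

```text
clock: 9.48
tool_pos: [0.4837, 0.2591, 0.0883]
tool_rot: [-3.138, -0.151, -0.0]
ft_force: [0.2, -0.3, 0.4]
finger_gap: 1.003
```

```bash
python3 - <<'E'
from h import *
im=ctrl.get_image("wrist");save(im,"w5.png",(160,130,480,400),2)
E
```

```text
(no output)
```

View pics/w5.png

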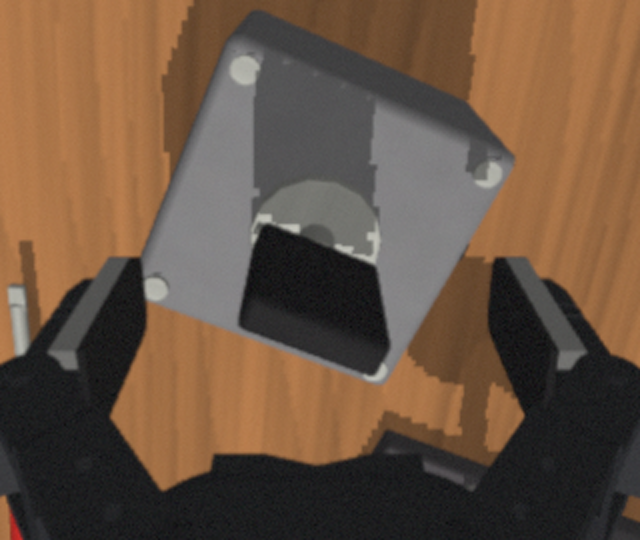

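Key has sprung back along the box's x axis and is clear of both fingers. I lift, shut the fingers, and go above the pad.

Call:
{"fn": "drive_tool", "kwargs": {"commands": [[[0,0,-0.03],0],[[0,0,-0.08],0],[[0,0,-0.13],0],[[0,0,-0.172],0],[[0.01,0.04,-0.172],5],[[0.025,0.09,-0.172],10],[[0.04,0.14,-0.172],15],[[0.05,0.19,-0.172],20],[[0.058,0.209,-0.172],25],[[0.058,0.209,-0.172],25],[[0.058,0.209,-0.172],25]]}}

```text
clock: 10.9
tool_pos: [0.561, 0.0571, 0.2602]
tool_rot: [-3.096, 0.53, 0.001]
ft_force: [0.3, -0.5, 0.1]
finger_gap: 0.996
```

Call:
{"fn": "drive_tool", "kwargs": {"commands": [[[0,0,0],0],[[0,0,0],0],[[0,0,0],0],[[0,0,0],0],[[0,0,0],0],[[0,0,0],0]], "hand": 0.0}}

```text
clock: 11.65
tool_pos: [0.5614, 0.0566, 0.2603]
tool_rot: [3.096, -0.532, -0.0]
ft_force: [-0.5, 0.2, -0.6]
finger_gap: 0.0
```

```bash
python3 - <<'E'
from h import *
s=ctrl.get_state();print(s["clock"],s["tool_pos"],s["tool_rot"],s["finger_gap"],s["ft_force"])
p=s["tool_pos"]
im=ctrl.get_image("wrist")
print("tcp axis px z=.16",proj(im,[[p[0],p[1],.16]]), "pred pad",proj(im,[[.5617,.0567,.16]]),"tip",proj(im,[[p[0],p[1],p[2]-.011]]))
for th in("lever_pad","throttle_lever","throttle_stand"):
    for r in ctrl.trace(th,"wrist")[:2]: print(th,r["conf"],r["xy"],r["region"].sum(),atz(im,r["xy"],.16))
save(im,"w6.png",(120,80,560,400),1.8)
E
```

```text
11.65 [0.56141377 0.0565948  0.26029493] [ 3.09621105e+00 -5.32028176e-01 -8.90270510e-05] 0.00014674842253886854 [-0.50214564  0.23019019 -0.59578493]
tcp axis px z=.16 [[317.56882363 203.73200462]] pred pad [[317.85574439 203.5079442 ]] tip [[317.25614097 259.9381994 ]]
lever_pad 0.85 [346.6, 193.3] 5452 [0.58652852 0.05721007 0.16      ]
throttle_lever 0.8 [347.9, 193.5] 5433 [0.58746739 0.05669766 0.16      ]
throttle_stand 0.85 [362.1, 164.6] 18528 [0.60516023 0.07564378 0.16      ]
```

View pics/w6.png

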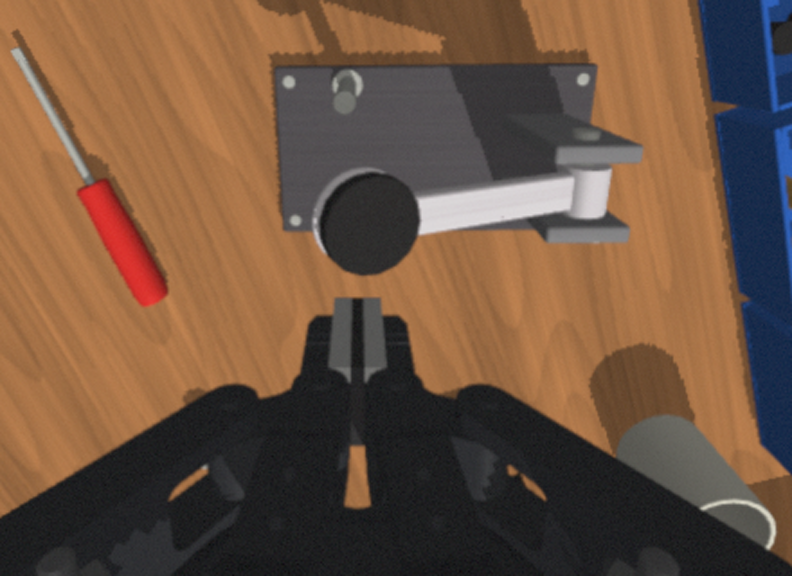

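The pad centre is at about (326,204) in the full image. That is 7 mm further along tool x than predicted and in line in y, and the closed fingertips are at (317,255). The post is beside the pad. I'll approach and find contact.

Call:
{"fn": "drive_tool", "kwargs": {"commands": [[[0.005,0,0.03],0],[[0.005,0,0.06],0],[[0.005,0,0.075],0],[[0.005,0,0.082],0],[[0.005,0,0.082],0]]}}

```text
clock: 12.48
tool_pos: [0.5666, 0.0549, 0.1789]
tool_rot: [3.096, -0.532, 0.001]
ft_force: [-0.6, -0.8, 2.5]
finger_gap: -0.001
```

Call:
{"fn": "drive_tool", "kwargs": {"commands": [[[0,0,0.003],0],[[0,0,0.006],0],[[0,0,0.009],0],[[0,0,0.012],0],[[0,0,0.012],0]]}}

```text
clock: 13.1
tool_pos: [0.5661, 0.055, 0.1661]
tool_rot: [-3.096, 0.532, 0.0]
ft_force: [-0.7, 0.3, 4.8]
finger_gap: 0.001
```

Call:
{"fn": "drive_tool", "kwargs": {"commands": [[[-0.001,0,0.006],0],[[-0.002,0,0.012],0],[[-0.004,0,0.018],0],[[-0.005,0,0.024],0],[[-0.006,0,0.03],0],[[-0.007,0,0.036],0],[[-0.007,0,0.042],0],[[-0.007,0,0.045],0],[[-0.007,0,0.045],0],[[-0.007,0,0.045],0]]}}

```text
clock: 14.35
tool_pos: [0.559, 0.0574, 0.1214]
tool_rot: [3.096, -0.532, -0.002]
ft_force: [-3.0, 2.1, 7.5]
finger_gap: 0.003
```

```bash
python3 - <<'E'
from h import *
s=ctrl.get_state();print(s["clock"],s["tool_pos"],s["finger_gap"],s["ft_force"],s["dq"])
a=ctrl.get_image("wrist");b=ctrl.get_image("side")
v=np.vstack([cv2.resize(a["pixels"][60:260,200:520],(480,300)),cv2.resize(b["pixels"][150:260,220:396],(480,300))])
cv2.imwrite("pics/p7.png",v[...,::-1])
E
```

```text
14.35 [0.55900913 0.05742823 0.12140797] 0.0025279407498886887 [-3.03429316  2.14914367  7.5468594 ] [-3.66287915e-04 -6.00719567e-05  1.82100269e-03  3.48052641e-04
  2.04339564e-03  1.43513660e-03]
```

View pics/p7.png

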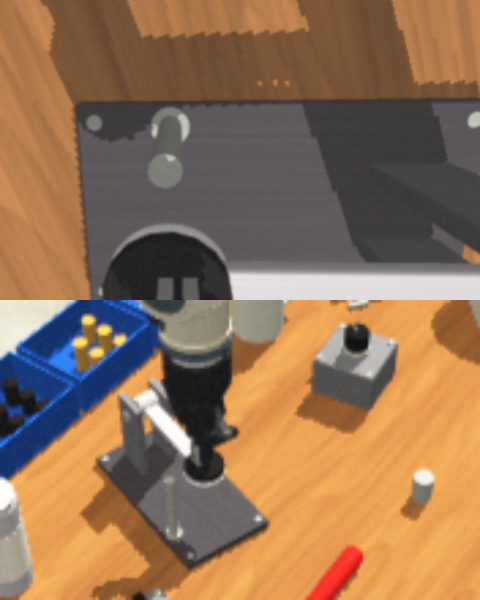

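```bash
python3 - <<'E'
from h import *
im=ctrl.get_image("wrist")
post=atz(im,(310,174),.11);print("post",post)
for z in(.1,.11,.12):
    L=atz(im,(270,252),z);Rr=atz(im,(354,252),z);print(z,np.linalg.norm(L-Rr)*1000,(L+Rr)/2, ((L+Rr)/2-post)[:2]@np.array([.941,-.339])*1000)
g=cv2.cvtColor(im["pixels"],cv2.COLOR_RGB2GRAY);print(g[252,262:278],g[252,346:362])
E
```

```text
post [0.57152513 0.10328795 0.11      ]
0.1 47.98960700220675 [0.55582807 0.05758051 0.1       ] 0.7238849220528605
0.11 44.859574440583444 [0.55789259 0.06269341 0.11      ] 0.9333287599492881
0.12 41.72954187896012 [0.55995712 0.06780631 0.12      ] 1.142772597845702
[ 89  88  90 104 142 146  80  48  46  48  49  48  46  48  47  46] [ 47  48  48  48  49  49  50  86 163 220 224 224 223 224 224 223]
```

```bash
python3 - <<'E'
from h import *
from scipy.optimize import least_squares
im=ctrl.get_image("wrist");g=cv2.GaussianBlur(cv2.cvtColor(im["pixels"],cv2.COLOR_RGB2GRAY),(0,0),.7).astype(float)
def edge(c,ang):
    r=np.arange(30,52,.25);xs=c[0]+r*np.cos(ang);ys=c[1]-r*np.sin(ang)
    v=cv2.remap(g.astype(np.float32),xs.astype(np.float32)[None],ys.astype(np.float32)[None],cv2.INTER_LINEAR)[0]
    i=np.argmax(v>78); return xs[i],ys[i]
c=(312,252);P=np.array([edge(c,a) for a in np.radians(np.arange(-15,196,6))]);print(P.round(1)[::3].tolist())
th=np.linspace(0,2*np.pi,361)
def res(q):
    C=proj(im,np.c_[q[0]+.024*np.cos(th),q[1]+.024*np.sin(th),np.full(361,q[2])])
    d=np.linalg.norm(P[:,None]-C[None],axis=2);return d.min(1)*np.sign(np.linalg.norm(P-C.mean(0),axis=1)-np.linalg.norm(C[d.argmin(1)]-C.mean(0),axis=1))
f=least_squares(res,[.555,.058,.11],loss="soft_l1",x_scale=.01,diff_step=1e-3);print(f.x,np.abs(f.fun).mean())
# side camera: predicted pad & post top pixels
s=ctrl.get_image("side")
print(proj(s,[[.5552,.0581,.11],[.5715,.1033,.11]]))
for n in("side","scene"):
  for r in ctrl.trace("lever_pad",n)[:1]: print(n,r["conf"],r["xy"],r["region"].sum())
st=ctrl.get_state();print(st["clock"],st["ft_force"])
E
```

```text
[[353.1, 263.0], [352.2, 249.9], [350.3, 237.3], [342.7, 227.1], [332.7, 220.1], [321.6, 216.0], [310.0, 214.6], [298.2, 216.1], [287.0, 221.1], [277.6, 229.7], [270.2, 240.8], [268.6, 254.3]]
[0.55521507 0.05782415 0.10265449] 0.4891428318896998
[[293.92890462 208.28767006]
 [281.22797405 214.56252591]]
side 0.57 [290.6, 202.7] 323
scene 0.64 [353.3, 198.8] 366
14.7 [-3.66683326  1.77253658  6.61803669]
```

Force (about 7 N) and tip height (0.1214 − 0.011 = 0.110 m) both say level. The circle fit's 0.103 lies between the pad's lower edge (0.100) and its top (0.110), as it should when the black side wall is in view. Handing in.

```bash
python3 - <<'E'
from h import *
print(ctrl.finish_job());s=ctrl.get_state();print(s["clock"],s["tool_pos"],s["ft_force"])
E
```

```text
the job is handed in; nothing more can be done
None
the job is handed in; nothing more can be done
```

I carried out both parts and handed the job in at about 14.7 s while still holding the lever; the station gives no verdict.

- **Key:** I chose the grey box with the flat key (not the turquoise or yellow boxes or the dimmer box). I pinched the key and turned it 65° clockwise onto its stop, where the wrist moment read 0.97 N m. I held it about 0.8 s and released it. A picture showed it back at rest and clear of the fingers.
- **Throttle lever:** I pressed the pad down with shut fingers. The last readings before hand-in were a fingertip height of 0.110 m, an upward force of 6.6 to 7.5 N (about 7 N was expected at level), and the arm still.
- **Disagreeing check:** A circle fitted to the pad in the wrist picture gave 0.103 m instead of 0.110 m. I put this down to the pad's dark side wall being included in the fitted edge, so I left the pose as it was. I did not confirm that separately.
- **Surroundings:** I did not check the bystanders or the dimmer knob by measurement. The arm did not go near the dimmer, and the forces showed no unexpected contact.

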